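# Turn the pestle over in its drying stand

## Robot

A 6-joint arm with a two-finger parallel gripper is mounted at the origin on a cart in front of the work surface, level with it; the furniture and walls round the work are solid. World frame = base frame: x ahead of the robot, y to its left, z up, the work surface at z = 0. Lengths are in mm, angles in rad, forces in N, time in s.
With the tool pointing down it reaches from about 325 to 850 mm from the base axis. Payload 15.5 kg.
Tool frame: the origin (TCP) lies at the very end of the fingers, on their centre line; the grasp point (between the pads) lies 19 mm behind it; z points along the fingers, y is the line along which they close (so a half turn about z gives the same grasp; the last joint's range is limited). The gripper opens to 91 mm and grips with 3 to 60 N. Pads are 32 mm wide; open, the fingers measure 118 mm over their backs; the gripper's body (76 mm by 178 mm) begins 60 mm behind the grasp point.
Start: joints at [1.111, 0.494, 1.345, -0, 1.302, -0.096], TCP at [222.972, 583.875, 213.915] pointing down, gripper open.
Joint ranges: [-2.91, 2.91], [-0.82, 2.16], [0.22, 2.67], [-1.22, 4.37], [0.12, 2.79], [-3.08, 3.08]. Speed limits (rad/s): [1.89, 1.89, 2.57, 3.01, 3.01, 3.01].

## Interface

Orientations are given as a rotation vector (axis times angle).
In Python, from rig import bot gives the robot as it stands. The module is installed in compiled form; this text tells all that it offers.
- The arm moves only by the tool drive_tool, never from a script. Its argument "increments" is text: rows parted by semicolons, each of 5 numbers parted by spaces: the shift along the world's x, y, z in m, then the turn about the world's z in rad, then the gripper command: -1 is shut, 1 is fully open, values between are in proportion. In form: dx dy dz yaw gripper; .... A call has exactly 5 rows; each row shifts and turns the commanded pose from where the row before left it; what a row does not reach is not made up. A row lasts 1/12 s, in which the tool goes at most 41.7 mm and 7.16 degrees, less where a joint would pass 70% of its speed; a pose out of reach is approached as far as the arm can. A call is refused whole if a number of a shift passes 0.0417 or a number of a turn 0.125, either way. A call with a gripper value outside its range is refused whole. The fingers move at their own pace and stop on an object; the grip force is fixed at half the most. Time passes only in rows, so rows that do not move let the fingers close, or fill a call up. It gives the time, the measured TCP pose, the force, the opening and the grip force at its end, in the units of the state.
- bot.observe(): the state, without advancing time (a new reading comes with each control period).
- bot.camera(name): name is "scene" or "top"; returns (picture, depth): 384x512x3 uint8, red, green, blue; 384x512 float32, mm along the optical axis (not along the pixel's ray), 0 where there is no reading.
- bot.camera_info(name): a dict with "camera_matrix" (3x3 intrinsics, pixels), "R" (3x3) and "t" (3): a world point X has camera coordinates R X + t. Camera axes: x right, y down, z forward; pixel columns grow to the right and rows downward; lengths in mm; the calibration is good to about 2 mm. A picture is of the moment at which its call begins. camera_info takes no time and is no camera call.
- bot.hand_in(): hands the job in; it is judged then, once.
The state is a dict: "time_s": time; "qpos": joint angles; "qd": joint speeds; "joint_efforts": joint torques, N m; "tool_pos": TCP position; "eef_rot": TCP orientation; "contact_force": force on the tool from outside, world axes, zero at the start; "moment": the same for the moment, N m; "gripper_width": finger opening in mm; "finger_force": force on a finger pad.
Only numpy, scipy, OpenCV 4.12 (cv2) and the standard library are available. Lean on these libraries where they do the work, as an engineer would, in place of code of your own. Each camera call takes 0.05 s, during which the arm holds its last target. There are 200 camera calls.

## Task

The washed pestle stands head-down in the cup of the drying stand, held in by the steel retaining plate. Swing the plate all the way open by pushing its black pin, take the pestle out, turn it end for end (the wire rest is there to lay it on if you need a new grip), and stand it back in the same cup handle-down with the white head up: lower it to the bottom, do not drop it, then let go. Leave the mortar, small beaker, dish and timer where they are.

Things in the scene. Friction and masses are not known exactly. Their poses are not given: they have to be found in the camera images.
- stand: Drying stand, fixed to the bench. Origin under its cup's axis, at bench level; z up. Dark base 85 x 155 x 6 mm (y from -103 to 51 mm). Open aluminium cup: outer diameter 62, inner 54, rim 70 mm and inner floor 10 mm above the bench. Post of the retaining plate at x 0, y -54 mm. The pestle starts in the cup, head down; the 30 mm head cannot pass the plate.
- cup_floor (a point): Centre of the cup's inner floor: on the cup axis, 10 mm above the bench, 60 mm below the rim.
- keeper (a joint): Swing (rad) of the steel retaining plate about the upright post at stand x 0, y -54 mm. At 0 (start: 0 to 0.08) it lies along the stand's y with the handle in its 22 mm slot. Grows counterclockwise from above: fork over the cup goes to stand -x, pin to +x; stop at 1.4, clear of the cup above 1.1. No spring, stays put, 1 N at the pin. Plate 77 to 82 mm above the bench.
- keeper_pin (a point): On the axis of the upright black pin on the tail of the retaining plate, 97 mm above the bench; pin 10 mm in diameter, stands from 82 to 108 mm, 52 mm from the pivot axis on the side away from the cup. Push it with shut fingers.
- pestle: Loose pestle, 190 mm long, 0.07 to 0.14 kg, round. Origin at the centre of the head's flat end; z along its axis from head to handle end. White porcelain head, greatest diameter 30 mm, from z 0 to 44 mm; brown wooden handle 14 mm in diameter from z 44 to 190 mm. Centre of mass about z = 70 mm.
- pestle_head (a point): Centre of the flat white head end of the pestle (pestle z = 0). Low at the start, must be up at the end.
- pestle_end (a point): Centre of the wooden handle end of the pestle (pestle z = 190 mm).
- rest: Wire rest, fixed to the bench. Origin under its middle, at bench level; base 60 x 90 x 8 mm. Two 90-degree V's of 8 mm wire at y = -32 and +32 mm, arms open upward to 67 mm high; a 14 mm handle laid in both V's lies along the rest's y with its axis 55.5 mm above the bench. The pestle balances with its z = 82 mm point over the middle of the rest, head towards either side.
- rest_mid (a point): Middle of the line on which the axis of a handle lies in the two V's, 55.5 mm above the bench.
- mortar: Bystander: white mortar bowl, 96 mm wide, 50 mm high. Origin under its middle.
- small_beaker: Bystander: small clear beaker, 46 mm wide, 57 mm high. Origin under its middle.
- dish: Bystander: round clear dish, 58 mm wide, 15 mm high. Origin under its middle.
- bench_timer: Bystander: pale square timer, 62 x 62 x 20 mm. Origin under its middle.
Things that resemble listed ones, but are neither listed nor needed, are in the scene too. What is shaped like the stand but yellow is not meant.

How it is judged:
By the outcome, as a careful person would: the job done as asked, in the order asked, and still so for the second after the job is handed in, with the robot touching nothing.
It also fails if it takes over 72 s, if anything falls off the work surface, if the arm or the gripper's body presses on something with over 40 N, if the wrist force passes 120 N, or if a joint passes its speed limit or range.

## Working session

There is one attempt and no reset: what is moved stays moved. The work goes in short steps, Python scripts to look and compute and a tool call to move; the robot and the scene stay as the last step left them, time stands still between calls to the robot, and variables do not carry over. Pictures are saved under pics/ and viewed, at most 10 in all, crops included, and the job is handed in when it is done.

Besides the shell and the picture viewer there is one more tool, called as name(argument=value, ...) on one line, values as JSON. drive_tool: Moves the arm, as the interface text tells. Its arguments: {"type":"object","properties":{"increments":{"type":"string"}},"required":["increments"]}

```bash
mkdir -p pics; cat > h.py <<'E'
import numpy as np, cv2
from rig import bot
def snap(n):
    p,d=bot.camera(n); i=bot.camera_info(n)
    K,R,t=[np.array(i[k],float) for k in("camera_matrix","R","t")]
    v,u=np.mgrid[:384,:512]
    c=np.stack([(u-K[0,2])/K[0,0]*d,(v-K[1,2])/K[1,1]*d,d],-1)
    W=(c-t.ravel())@R
    W[d==0]=np.nan
    return p,d,W
def save(p,f,box=None,s=1):
    if box: p=p[box[1]:box[3],box[0]:box[2]]
    p=cv2.resize(p,None,fx=s,fy=s,interpolation=cv2.INTER_CUBIC)
    cv2.imwrite('pics/'+f,p[...,::-1])
E
python3 - <<'E'
from h import *
a,_,W=snap('top'); b,_,V=snap('scene')
np.savez('s0.npz',a=a,W=W,b=b,V=V)
save(a,'top0.png',s=1.5); save(b,'scene0.png',s=1.5)
for n in('top','scene'):
    i=bot.camera_info(n);R=np.array(i['R']);print(n,-R.T@np.array(i['t']).ravel(),R.round(2).tolist())
o=bot.observe();print(o)
E
```

```text
top [ 305.93610055 -419.00167149  954.06822785] [[-0.05, -1.0, -0.01], [-0.97, 0.05, -0.24], [0.24, -0.01, -0.97]]
scene [  135.0511238  -1100.91648267   827.58518025] [[0.88, -0.47, -0.0], [-0.31, -0.57, -0.76], [0.35, 0.67, -0.65]]
{'time_s': 0.1, 'qpos': array([ 1.11050930e+00,  4.94084781e-01,  1.34605327e+00,  5.15535222e-05,
        1.30248170e+00, -9.55557613e-02]), 'qd': array([-0.00140819, -0.00052298, -0.00149383,  0.00153102, -0.00265393,
       -0.00029691]), 'joint_efforts': array([ 2.11236445e-03, -8.80253363e+01, -3.82545412e+01,  7.08859856e-02,
        4.82345209e-02, -3.56271300e-05]), 'tool_pos': array([222.80467389, 583.59013346, 213.425821  ]), 'eef_rot': array([-5.69709498e-01, -3.08916856e+00,  1.52988412e-03]), 'contact_force': array([ 0.0585614 ,  0.50756662, -0.87157229]), 'moment': array([-0.00779528, -0.02721931, -0.02171568]), 'finger_force': 0.0, 'gripper_width': 91.58246123982778}
```

View pics/top0.png

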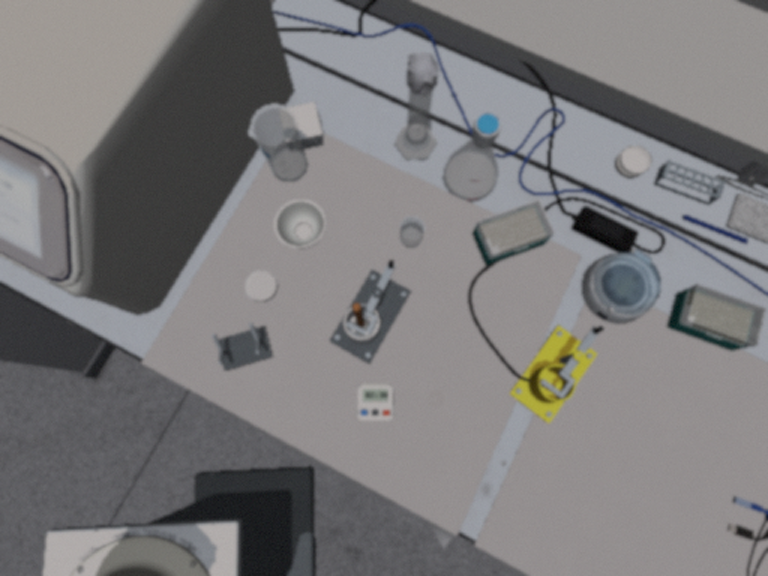

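View pics/scene0.png

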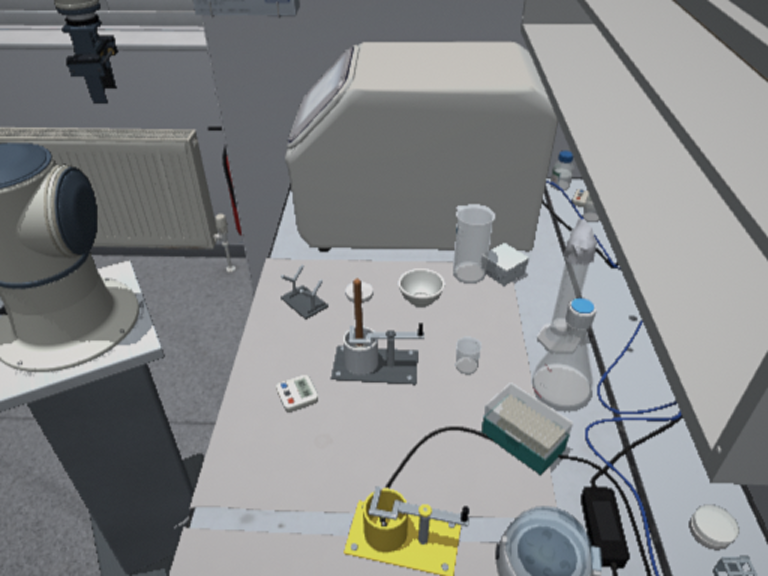

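The top view shows the dark stand (cup 362,320; pin 391,264), the wire rest (243,345) and the timer (375,402). There are two stand-like things: dark grey at (370,315) and yellow at (553,375). The dark one holds the pestle, so it is the one meant. A crop and measurement come next to confirm.

```bash
python3 - <<'E'
from h import *
z=np.load('s0.npz')
for p,W,n,box in((z['a'],z['W'],'top',(135,160,285,260)),(z['b'],z['V'],'scene',(180,170,330,260))):
    save(p,n+'_crop.png',box,4)
    m=np.zeros(W.shape[:2],bool); m[box[1]:box[3],box[0]:box[2]]=1
    X=W[...,0];Y=W[...,1];Z=W[...,2]
    def st(k,l):
        k=k&m
        if k.any(): print(n,l,k.sum(),np.nanmedian(W[k],0).round(1),np.nanmin(W[k],0).round(),np.nanmax(W[k],0).round())
    c=p.astype(int)
    st((Z>90)&(Z<115)&(c.sum(-1)<150),'pin')
    st((Z>110)&(c[...,0]>c[...,2]+40),'handle')
    st((Z>140),'above140')
    st((Z>63)&(Z<74),'rimz')
    st((Z>75)&(Z<88),'platez')
    st((Z>3)&(Z<9)&(c.sum(-1)<260),'base')
a=z['a'];W=z['W'];g=a.astype(int).sum(-1);Z=W[...,2]
for l,(x0,y0,x1,y1) in(('rest',(135,205,190,255)),('stand',(215,172,280,245))):
    m=np.zeros(g.shape,bool);m[y0:y1,x0:x1]=1
    k=(m&(g<260)&(Z<14)).astype(np.uint8)
    P=W[k>0][:,:2].astype(np.float32)
    r=cv2.minAreaRect(P);print(l,r,cv2.boxPoints(r).round().tolist())
m=np.zeros(g.shape,bool);m[205:255,135:190]=1
k=m&(Z>25);print('wires',W[k].round(0)[::3].tolist())
E
```

```text
top pin 9 [ 457.7 -384.6  104.4] [ 457. -436.   95.] [ 554. -380.  109.]
top handle 24 [ 462.  -381.2  197.8] [ 457. -385.  193.] [ 468. -377.  201.]
top above140 57 [ 459.9 -383.1  195.2] [ 457. -389.  141.] [ 469. -376.  201.]
top rimz 144 [ 453.5 -365.2   67.4] [ 406. -419.   63.] [ 506. -131.   72.]
top platez 314 [ 494.7 -405.8   81.1] [ 439. -444.   77.] [ 559. -359.   88.]
top base 1069 [ 450.3 -360.6    5.7] [ 405. -459.    3.] [ 559. -128.    9.]
scene pin 29 [ 464.1 -387.9   98.2] [ 459. -442.   90.] [ 557. -384.  114.]
scene handle 15 [ 461.7 -384.3  199.7] [ 458. -389.  197.] [ 467. -378.  203.]
scene above140 109 [ 461.5 -386.3  177.3] [ 456. -391.  141.] [ 468. -375.  203.]
scene rimz 220 [ 471.2 -364.5   68.6] [ 405. -420.   63.] [ 808. -128.   74.]
scene platez 297 [ 499.5 -405.6   82.6] [ 436. -447.   75.] [ 792. -270.   88.]
scene base 317 [ 479.1 -408.2    6.8] [ 403. -471.    3.] [ 828. -131.    9.]
rest ((439.3398742675781, -171.2273712158203), (54.79463195800781, 83.9520492553711), 13.610206604003906) [[403.0, -137.0], [423.0, -218.0], [476.0, -206.0], [456.0, -
[... 616 characters left out ...]
.0, 43.0], [446.0, -134.0, 58.0], [446.0, -140.0, 54.0], [444.0, -206.0, 44.0], [443.0, -139.0, 59.0], [441.0, -207.0, 47.0], [441.0, -140.0, 53.0], [437.0, -204.0, 56.0], [439.0, -136.0, 49.0], [435.0, -201.0, 54.0], [435.0, -209.0, 56.0], [436.0, -141.0, 50.0], [432.0, -204.0, 57.0], [434.0, -138.0, 48.0], [430.0, -202.0, 58.0], [429.0, -210.0, 60.0], [432.0, -142.0, 42.0], [426.0, -203.0, 63.0], [426.0, -211.0, 63.0], [429.0, -142.0, 45.0], [424.0, -204.0, 66.0], [423.0, -211.0, 66.0], [426.0, -144.0, 51.0], [421.0, -206.0, 64.0], [423.0, -143.0, 55.0], [420.0, -144.0, 57.0], [417.0, -145.0, 60.0], [414.0, -146.0, 62.0], [411.0, -147.0, 66.0], [409.0, -147.0, 66.0], [407.0, -146.0, 64.0]]
```

View pics/top_crop.png

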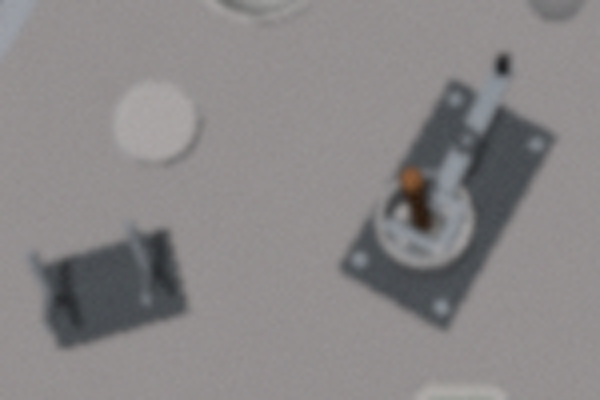

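View pics/scene_crop.png

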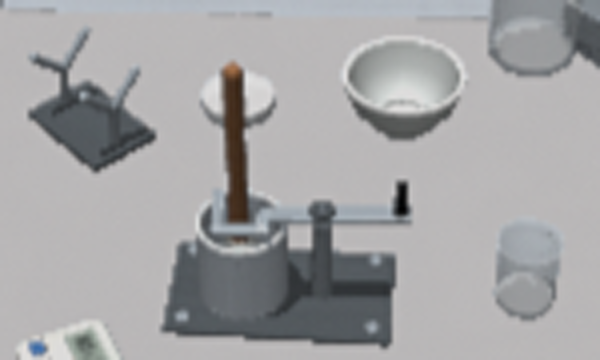

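The crops confirm it. The dark stand has the brown handle standing in the plate slot, the black pin at crop (502,65), and the grey wire rest at (115,290). I'll check the clearance around the big box before moving.

```bash
python3 - <<'E'
from h import *
z=np.load('s0.npz')
P=np.vstack([z['W'].reshape(-1,3),z['V'].reshape(-1,3)]);P=P[np.isfinite(P).all(1)]
Q=P[(P[:,2]>120)&(P[:,0]>150)&(P[:,0]<1200)]
for y in range(-600,600,50):
    q=Q[(Q[:,1]>=y)&(Q[:,1]<y+50)]
    q=q[~((abs(q[:,0]-461)<25)&(abs(q[:,1]+385)<25))]
    if len(q)>5: print(y,len(q),'xmin',np.sort(q[:,0])[:6:2].round(),'zmax',q[:,2].max().round())
E
```

```text
-600 3293 xmin [704. 704. 705.] zmax 568.0
-550 3208 xmin [733. 734. 734.] zmax 568.0
-500 2232 xmin [762. 763. 763.] zmax 568.0
-450 1198 xmin [791. 791. 792.] zmax 568.0
-400 827 xmin [821. 822. 823.] zmax 568.0
-350 534 xmin [850. 850. 851.] zmax 566.0
-300 2669 xmin [750. 752. 752.] zmax 431.0
-250 6357 xmin [752. 754. 754.] zmax 430.0
-200 7537 xmin [719. 723. 725.] zmax 431.0
-150 9228 xmin [637. 639. 640.] zmax 430.0
-100 10783 xmin [549. 552. 554.] zmax 474.0
-50 9081 xmin [490. 491. 491.] zmax 474.0
0 3960 xmin [491. 491. 491.] zmax 397.0
50 938 xmin [519. 521. 523.] zmax 396.0
100 214 xmin [548. 557. 561.] zmax 395.0
150 702 xmin [583. 592. 597.] zmax 417.0
200 748 xmin [1015. 1019. 1022.] zmax 416.0
250 767 xmin [919. 927. 928.] zmax 416.0
300 735 xmin [845. 848. 851.] zmax 415.0
350 1100 xmin [606. 616. 619.] zmax 433.0
400 1705 xmin [520. 526. 529.] zmax 432.0
450 1984 xmin [180. 185. 195.] zmax 431.0
500 2610 xmin [158. 160. 160.] zmax 450.0
550 605 xmin [173. 175. 176.] zmax 448.0
```

drive_tool(increments="0.0085 -0.0323 0.0024 0 -1; 0.0085 -0.0323 0.0024 0 -1; 0.0085 -0.0323 0.0024 0 -1; 0.0085 -0.0323 0.0024 0 -1; 0.0085 -0.0323 0.0024 0 -1")

```text
time_s: 0.52
tool_pos: [265.3, 420.7, 225.7]
eef_rot: [-0.569, -3.089, 0.001]
contact_force: [1.1, -0.1, 0.2]
gripper_width: 60.7
finger_force: 0.0
```

drive_tool(increments="0.0085 -0.0323 0.0024 0 -1; 0.0085 -0.0323 0.0024 0 -1; 0.0085 -0.0323 0.0024 0 -1; 0.0085 -0.0323 0.0024 0 -1; 0.0085 -0.0323 0.0024 0 -1")

```text
time_s: 0.93
tool_pos: [307.8, 259.3, 237.9]
eef_rot: [-0.569, -3.089, 0.0]
contact_force: [1.5, -0.1, 0.4]
gripper_width: 27.4
finger_force: 0.0
```

drive_tool(increments="0.0085 -0.0323 0.0024 0 -1; 0.0085 -0.0323 0.0024 0 -1; 0.0085 -0.0323 0.0024 0 -1; 0.0085 -0.0323 0.0024 0 -1; 0.0085 -0.0323 0.0024 0 -1")

```text
time_s: 1.35
tool_pos: [350.3, 97.8, 250.0]
eef_rot: [0.569, 3.09, -0.0]
contact_force: [1.0, 0.3, -0.8]
gripper_width: 0.4
finger_force: 0.0
```

drive_tool(increments="0 -0.025 0 0 -1; 0 -0.025 0 0 -1; 0 -0.025 0 0 -1; 0 -0.025 0 0 -1; 0 -0.025 0 0 -1")

```text
time_s: 1.77
tool_pos: [350.1, -26.8, 249.8]
eef_rot: [-0.57, -3.089, -0.0]
contact_force: [0.4, -0.1, 0.0]
gripper_width: 0.9
finger_force: 0.0
```

drive_tool(increments="0 -0.025 0 0 -1; 0 -0.025 0 0 -1; 0 -0.025 0 0 -1; 0 -0.025 0 0 -1; 0 -0.025 0 0 -1")

```text
time_s: 2.18
tool_pos: [350.0, -151.8, 249.8]
eef_rot: [-0.57, -3.089, -0.0]
contact_force: [0.8, -1.2, -0.1]
gripper_width: 0.6
finger_force: 0.0
```

drive_tool(increments="0.0188 -0.0334 0 0 -1; 0.0188 -0.0334 0 0 -1; 0.0188 -0.0334 0 0 -1; 0.0188 -0.0334 0 0 -1; 0.0188 -0.0334 0 0 -1")

```text
time_s: 2.6
tool_pos: [444.9, -319.3, 249.6]
eef_rot: [-0.57, -3.089, -0.001]
contact_force: [1.3, -0.3, 0.2]
gripper_width: 0.7
finger_force: 0.0
```

drive_tool(increments="0.0188 -0.0334 0 0 -1; 0.0188 -0.0334 0 0 -1; 0.0188 -0.0334 0 0 -1; 0.0188 -0.0334 0 0 -1; 0.0188 -0.0334 0 0 -1")

```text
time_s: 3.02
tool_pos: [538.9, -486.1, 249.4]
eef_rot: [-0.57, -3.089, -0.001]
contact_force: [-0.0, -0.4, 1.1]
gripper_width: 0.3
finger_force: 0.0
```

drive_tool(increments="0 0 -0.032 0 -1; 0 0 -0.032 0 -1; 0 0 -0.032 0 -1; 0 0 -0.032 0 -1; 0 0 -0.032 0 -1")

```text
time_s: 3.43
tool_pos: [538.2, -484.4, 88.0]
eef_rot: [-0.57, -3.089, -0.001]
contact_force: [-0.2, -0.0, 0.4]
gripper_width: 0.6
finger_force: 0.0
```

```bash
python3 - <<'E'
from h import *
b,_,V=snap('scene'); save(b,'s1.png',(180,150,340,270),4)
E
```

```text
(no output)
```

View pics/s1.png

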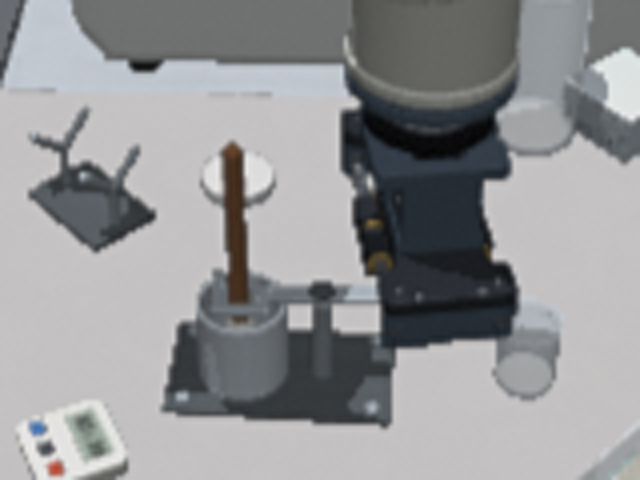

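The gripper is down on the far side and hides the pin. The pestle stands untouched at crop (235,230). Pushing now.

drive_tool(increments="0.0048 0.0083 0 0 -1; 0.0048 0.0083 0 0 -1; 0.0048 0.0083 0 0 -1; 0.0037 0.0074 0 0.083 -1; 0.0037 0.0074 0 0.083 -1")

```text
time_s: 3.9
tool_pos: [562.2, -444.7, 92.8]
eef_rot: [0.305, 3.123, -0.004]
contact_force: [1.4, -2.1, -1.0]
gripper_width: 0.2
finger_force: 1.1
```

drive_tool(increments="0.0037 0.0074 0 0.083 -1; 0.0037 0.0074 0 0.083 -1; -0.0002 0.0083 0 0.087 -1; -0.0002 0.0083 0 0.087 -1; -0.0002 0.0083 0 0.087 -1")

```text
time_s: 4.32
tool_pos: [568.9, -404.9, 92.8]
eef_rot: [-0.365, 3.117, -0.005]
contact_force: [-0.5, -2.4, 0.3]
gripper_width: 0.6
finger_force: 1.0
```

drive_tool(increments="-0.0027 0.0062 0 0.08 -1; -0.0027 0.0062 0 0.08 -1; -0.0027 0.0062 0 0.08 -1; 0 0 0 0 -1; 0 0 0 0 -1")

```text
time_s: 4.73
tool_pos: [560.2, -386.4, 91.9]
eef_rot: [-0.726, 3.055, -0.003]
contact_force: [-0.6, -0.4, -0.9]
gripper_width: 0.2
finger_force: 0.0
```

drive_tool(increments="-0.0015 0.0015 0 0 -1; -0.0015 0.0015 0 0 -1; -0.0015 0.0015 0 0 -1; 0 0 0 0 -1; 0 0 0 0 -1")

```text
time_s: 5.15
tool_pos: [556.5, -383.9, 90.9]
eef_rot: [-0.725, 3.053, -0.007]
contact_force: [9.9, -6.6, -1.0]
gripper_width: 0.4
finger_force: 5.2
```

```bash
python3 - <<'E'
from h import *
b,_,V=snap('scene'); save(b,'s2.png',(180,150,340,270),4)
a,_,W=snap('top'); Z=W[...,2]
k=np.zeros(Z.shape,bool);k[150:235,210:290]=1
k&=(Z>76)&(Z<84);P=W[k];P=P[(P[:,0]<545)]
print(P[::6].round().tolist())
E
```

```text
[[541.0, -369.0, 79.0], [538.0, -382.0, 78.0], [535.0, -379.0, 82.0], [534.0, -395.0, 80.0], [532.0, -389.0, 81.0], [530.0, -384.0, 79.0], [528.0, -399.0, 83.0], [526.0, -394.0, 81.0], [524.0, -392.0, 81.0], [523.0, -407.0, 81.0], [521.0, -404.0, 81.0], [518.0, -399.0, 83.0], [517.0, -419.0, 81.0], [513.0, -399.0, 80.0], [511.0, -404.0, 79.0], [506.0, -416.0, 83.0], [505.0, -421.0, 78.0], [501.0, -416.0, 82.0], [501.0, -431.0, 80.0], [499.0, -426.0, 78.0], [498.0, -451.0, 79.0], [496.0, -428.0, 81.0], [495.0, -451.0, 82.0], [493.0, -428.0, 81.0], [493.0, -446.0, 81.0], [492.0, -461.0, 79.0], [491.0, -438.0, 80.0], [490.0, -453.0, 80.0], [488.0, -430.0, 83.0], [487.0, -445.0, 82.0], [487.0, -465.0, 80.0], [485.0, -443.0, 81.0], [484.0, -465.0, 80.0], [482.0, -440.0, 82.0], [481.0, -468.0, 80.0], [480.0, -442.0, 81.0], [478.0, -437.0, 81.0], [474.0, -467.0, 78.0], [471.0, -472.0, 79.0], [466.0, -462.0, 80.0], [464.0, -464.0, 79.0], [459.0, -454.0, 80.0], [456.0, -456.0, 81.0], [454.0, -451.0, 81.0], [452.0, -453.0, 80.0], [447.0, -448.0, 81.0]]
```

View pics/s2.png

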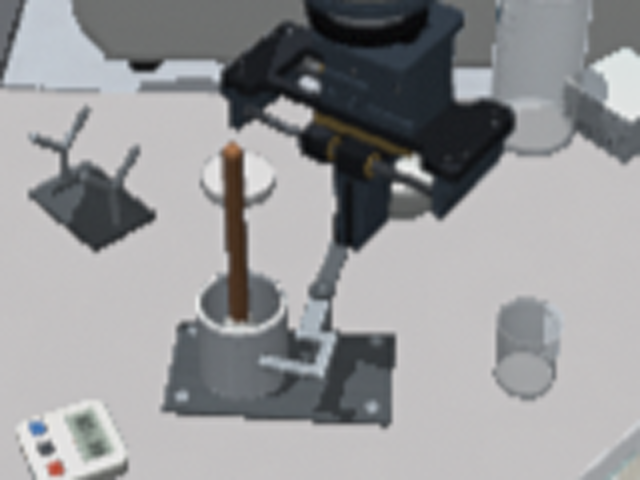

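The plate is swung clear of the cup, fork at crop (310,350), and the 12 N reading shows it on its stop. The pestle still stands. Backing off.

drive_tool(increments="0.005 -0.009 0 0 -1; 0.005 -0.009 0 0 -1; 0.005 -0.009 0 0 -1; 0 0 0.034 0 -1; 0 0 0.034 0 -1")

```text
time_s: 5.67
tool_pos: [568.4, -408.7, 156.6]
eef_rot: [0.725, -3.054, -0.006]
contact_force: [0.9, -0.7, 0.7]
gripper_width: 0.7
finger_force: 0.0
```

drive_tool(increments="0 0 0.034 0 -1; 0 0 0.034 0 -1; 0 0 0.034 0 -1; 0 0 0 0 0; 0 0 0 0 0")

```text
time_s: 6.08
tool_pos: [570.1, -409.8, 262.3]
eef_rot: [-0.726, 3.054, -0.005]
contact_force: [0.1, 0.2, -1.0]
gripper_width: 11.0
finger_force: 0.0
```

```bash
python3 - <<'E'
from h import *
o=bot.observe();print(o['qpos'].round(3),o['tool_pos'].round(1),o['eef_rot'].round(3))
R=cv2.Rodrigues(o['eef_rot'])[0];print('tool y ang',np.degrees(np.arctan2(R[1,1],R[0,1])))
for n in('top','scene'):
    p,_,W=snap(n);c=p.astype(int);Z=W[...,2]
    k=(c[...,0]>c[...,2]+35)&(abs(W[...,0]-461)<40)&(abs(W[...,1]+385)<40)&(Z>60)
    Q=W[k]
    for lo in(70,100,130,160,185):
        q=Q[(Q[:,2]>=lo)&(Q[:,2]<lo+30)]
        if len(q):print(n,lo,len(q),q.mean(0).round(1))
    k=(abs(W[...,0]-462)<45)&(abs(W[...,1]+384)<45)&(Z>66)&(Z<73)
    q=W[k][:,:2].astype(np.float32);print('rim',len(q),cv2.minEnclosingCircle(q),q.mean(0))
E
```

```text
[-0.708  0.571  1.068  0.     1.499 -2.746] [ 570.1 -409.8  262.3] [-0.726  3.054 -0.005]
tool y ang 116.752368488182
top 160 2 [ 457.4 -381.2  185.9]
top 185 31 [ 462.6 -381.4  196.5]
rim 102 ((464.6414794921875, -383.56500244140625), 30.829389572143555) [ 461.8427 -384.0281]
scene 70 27 [ 461.5 -386.3   85.1]
scene 100 22 [ 461.8 -386.7  115.2]
scene 130 24 [ 460.7 -386.4  146.5]
scene 160 27 [ 461.7 -386.3  174. ]
scene 185 26 [ 462.  -385.3  195.8]
rim 112 ((465.06317138671875, -383.3365478515625), 32.65928649902344) [ 463.4119  -387.07938]
```

drive_tool(increments="-0.0071 0.0018 0 -0.12 0.1; -0.0071 0.0018 0 -0.12 0.1; -0.0071 0.0018 0 -0.12 0.1; -0.0071 0.0018 0 -0.12 0.1; -0.0071 0.0018 0 -0.12 0.1")

```text
time_s: 6.6
tool_pos: [533.0, -399.5, 258.0]
eef_rot: [-0.217, -3.132, -0.003]
contact_force: [1.6, -1.5, 0.1]
gripper_width: 49.7
finger_force: 0.0
```

drive_tool(increments="-0.0071 0.0018 0 -0.12 0.1; -0.0071 0.0018 0 -0.12 0.1; -0.0071 0.0018 0 -0.12 0.1; -0.0071 0.0018 0 -0.12 0.1; -0.0071 0.0018 0 -0.12 0.1")

```text
time_s: 7.02
tool_pos: [497.5, -390.5, 258.1]
eef_rot: [-1.133, -2.927, -0.002]
contact_force: [-0.7, -0.4, 0.5]
gripper_width: 50.2
finger_force: 0.0
```

drive_tool(increments="-0.0071 0.0018 0 -0.12 0.1; -0.0071 0.0018 0 -0.12 0.1; -0.0071 0.0018 0 -0.12 0.1; -0.0071 0.0018 0 -0.12 0.1; -0.0071 0.0018 0 -0.12 0.1")

```text
time_s: 7.43
tool_pos: [462.0, -381.5, 258.3]
eef_rot: [-1.947, -2.462, -0.001]
contact_force: [0.1, -0.4, 0.8]
gripper_width: 50.3
finger_force: 0.0
```

drive_tool(increments="0 0 -0.03 0 0.1; 0 0 -0.03 0 0.1; 0 0 -0.03 0 0.1; 0 0 -0.027 0 0.1; 0 0 0 0 0.1")

```text
time_s: 7.85
tool_pos: [460.1, -379.4, 136.9]
eef_rot: [-1.935, -2.462, -0.002]
contact_force: [-1.3, 1.0, -0.3]
gripper_width: 50.3
finger_force: 0.0
```

drive_tool(increments="0.002 -0.002 0 0 0.1; 0 0 0 0 -1; 0 0 0 0 -1; 0 0 0 0 -1; 0 0 0 0 -1")

```text
time_s: 8.27
tool_pos: [465.4, -384.5, 144.1]
eef_rot: [1.94, 2.469, -0.0]
contact_force: [0.7, 1.3, -0.5]
gripper_width: 26.3
finger_force: 0.0
```

drive_tool(increments="0 0 0 0 -1; 0 0 0 0 -1; 0 0 0.01 0 -1; 0 0 0.02 0 -1; 0 0 0.02 0 -1")

```text
time_s: 8.68
tool_pos: [464.6, -383.8, 193.7]
eef_rot: [-1.94, -2.469, -0.0]
contact_force: [0.1, -0.5, -0.4]
gripper_width: 13.5
finger_force: 30.0
```

drive_tool(increments="0 0 0.02 0 -1; 0 0 0.02 0 -1; 0 0 0.01 0 -1; 0 0 0 0 -1; 0 0 0 0 -1")

```text
time_s: 9.1
tool_pos: [464.9, -384.1, 242.9]
eef_rot: [1.94, 2.47, -0.0]
contact_force: [-0.7, -0.1, -0.9]
gripper_width: 13.4
finger_force: 30.0
```

drive_tool(increments="-0.0175 0.0135 0 0 -1; -0.0175 0.0135 0 0 -1; -0.0175 0.0135 0 0 -1; -0.0175 0.0135 0 0 -1; 0 0 0 0 -1")

```text
time_s: 9.52
tool_pos: [391.7, -327.1, 241.5]
eef_rot: [-1.938, -2.467, -0.001]
contact_force: [1.1, -1.3, 0.1]
gripper_width: 13.3
finger_force: 30.0
```

drive_tool(increments="0 0 -0.025 0 -1; 0 0 -0.025 0 -1; 0 0 -0.025 0 -1; 0 0 -0.02 0 -1; 0 0 -0.01 0 -1")

```text
time_s: 9.93
tool_pos: [393.9, -329.0, 134.7]
eef_rot: [-1.938, -2.467, -0.001]
contact_force: [-1.1, 1.1, -0.8]
gripper_width: 13.2
finger_force: 30.0
```

drive_tool(increments="0 0 -0.002 0 -1; 0 0 -0.001 0 -1; 0 0 -0.001 0 -1; 0 0 0 0 -1; 0 0 0 0 -1")

```text
time_s: 10.35
tool_pos: [395.3, -330.5, 134.7]
eef_rot: [1.94, 2.469, -0.0]
contact_force: [-0.6, -0.7, -1.0]
gripper_width: 13.1
finger_force: 30.0
```

drive_tool(increments="-0.0032 0.0131 -0.0015 0 -1; -0.0031 0.0127 -0.001 0 -1; -0.003 0.0125 -0.0026 0 -1; -0.003 0.0124 -0.003 0 -1; -0.0029 0.0119 -0.0047 0 -1")

```text
time_s: 10.77
tool_pos: [380.8, -268.2, 122.9]
eef_rot: [1.938, 2.467, -0.001]
contact_force: [-2.2, 2.1, 21.5]
gripper_width: 13.4
finger_force: 30.0
```

```bash
cat >> h.py <<'E'
def look(f=None):
    b,_,V=snap('scene')
    c=b.astype(int);X=V
    k=(c[...,0]>c[...,2]+35)&(c[...,0]<200)&(V[...,2]>5)&(V[...,0]<600)&(V[...,1]>-480)&(V[...,0]>250)
    k=cv2.morphologyEx(k.astype(np.uint8),cv2.MORPH_OPEN,np.ones((2,2)))>0
    Q=V[k];
    if len(Q)>8:
        m=np.median(Q,0);Q=Q[np.linalg.norm(Q-m,axis=1)<150];c0=Q.mean(0);d=np.linalg.svd(Q-c0)[2][0];d*=np.sign(d[2]);s=(Q-c0)@d
        print('handle',len(Q),'dir',d.round(3),'tilt',np.degrees(np.arccos(d[2])).round(1),'lo',(c0+d*s.min()).round(),'hi',(c0+d*s.max()).round())
    o=bot.observe();print(o['tool_pos'].round(1),o['contact_force'].round(1),o['gripper_width'].round(1))
    if f: save(b,f,(170,140,340,267),4)
E
python3 -c "
from h import *
look()"
```

```text
handle 94 dir [-0.05   0.323  0.945] tilt 19.1 lo [ 389. -308.   46.] hi [ 384. -275.  143.]Traceback (most recent call last):
  File "<string>", line 3, in <module>
    look()
    ~~~~^^
  File "h.py", line 24, in look
    o=bot.observe();print(o['tool_pos'].round(1),o['contact_force'].round(1),o['gripper_width'].round(1))
                                                                             ^^^^^^^^^^^^^^^^^^^^^^^^
AttributeError: 'float' object has no attribute 'round'
```

drive_tool(increments="-0.0028 0.0117 -0.003 0 -1; -0.0026 0.0109 -0.006 0 -1; -0.0025 0.0103 -0.007 0 -1; -0.0023 0.0095 -0.0086 0 -1; -0.0021 0.0089 -0.0092 0 -1")

```text
time_s: 11.23
tool_pos: [367.7, -215.5, 88.3]
eef_rot: [1.94, 2.469, 0.001]
contact_force: [-0.9, 8.9, 16.2]
gripper_width: 13.4
finger_force: 30.0
```

```bash
sed -i "s/,o\['gripper_width'\].round(1)//" h.py; python3 -c "
from h import *
look()"
```

```text
handle 116 dir [-0.137  0.669  0.73 ] tilt 43.1 lo [ 385. -291.   43.] hi [ 371. -225.  115.]
[ 366.6 -213.9   86.8] [-0.8  4.6  4.9]
```

drive_tool(increments="-0.0018 0.0075 -0.008 0 -1; -0.0016 0.0066 -0.0085 0 -1; -0.0013 0.0056 -0.009 0 -1; -0.0011 0.0045 -0.009 0 -1; -0.0008 0.0034 -0.009 0 -1")

```text
time_s: 11.7
tool_pos: [361.2, -188.5, 44.2]
eef_rot: [1.94, 2.469, 0.0]
contact_force: [0.0, 2.2, 3.7]
gripper_width: 13.0
finger_force: 30.0
```

drive_tool(increments="0 0 0.01 0 -1; 0 0 0.025 0 -1; 0 0 0.025 0 -1; 0 0 0.03 0 -1; 0 0 0 0 -1")

```text
time_s: 12.12
tool_pos: [362.9, -190.0, 138.3]
eef_rot: [1.936, 2.465, 0.0]
contact_force: [1.2, -1.3, -1.4]
gripper_width: 13.5
finger_force: 30.0
```

```bash
python3 -c "
from h import *
look('s3.png')"
```

```text
handle 134 dir [-0.209  0.736  0.644] tilt 49.9 lo [ 385. -282.  120.] hi [ 355. -177.  212.]
[ 362.5 -189.8  136.5] [-0.4  1.1 -1.2]
```

View pics/s3.png

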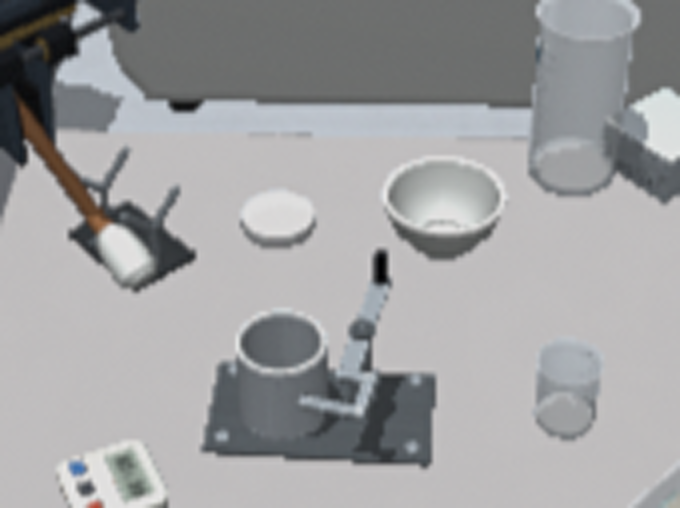

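The pestle is held in the gripper at about 69° tilt, head at crop (125,255). The cup is empty and the plate open. Moving over the rest.

drive_tool(increments="0 0 0.015 0 -1; 0.0156 0.0198 0 0 -1; 0.0156 0.0198 0 0 -1; 0.0156 0.0198 0 0 -1; 0.0156 0.0198 0 0 -1")

```text
time_s: 12.58
tool_pos: [423.7, -108.5, 148.4]
eef_rot: [-1.941, -2.47, 0.0]
contact_force: [0.6, -1.1, -0.9]
gripper_width: 13.1
finger_force: 30.0
```

drive_tool(increments="0 0 -0.015 0 -1; 0 0 -0.02 0 -1; 0 0 -0.01 0 -1; 0 0 0 0 -1; 0 0 0 0 -1")

```text
time_s: 13.0
tool_pos: [422.8, -109.3, 103.3]
eef_rot: [-1.94, -2.469, 0.001]
contact_force: [-0.3, -0.4, -0.5]
gripper_width: 13.4
finger_force: 30.0
```

```bash
python3 -c "
from h import *
look()
b,_,V=snap('scene');save(b,'s4.png',(130,120,260,217),4)"
```

```text
h.py:22: RuntimeWarning: Mean of empty slice.
  m=np.median(Q,0);Q=Q[np.linalg.norm(Q-m,axis=1)<150];c0=Q.mean(0);d=np.linalg.svd(Q-c0)[2][0];d*=np.sign(d[2]);s=(Q-c0)@d
  ret = um.true_divide(
Traceback (most recent call last):
  File "h.py", line 23, in look
    print('handle',len(Q),'dir',d.round(3),'tilt',np.degrees(np.arccos(d[2])).round(1),'lo',(c0+d*s.min()).round(),'hi',(c0+d*s.max()).round())
                                                                                                  ~~~~~^^
ValueError: zero-size array to reduction operation minimum which has no identity
```

```bash
sed -i "s/    Q=V\[k\];/    Q=V[k];Q=Q[np.isfinite(Q).all(1)];zt=bot.observe()['tool_pos'];Q=Q[(Q[:,2]<zt[2]+12)]/" h.py; python3 -c "
from h import *
look()
b,_,V=snap('scene');save(b,'s4.png',(130,120,260,217),4)"
```

```text
handle 55 dir [-0.213  0.886  0.411] tilt 65.7 lo [ 445. -209.   92.] hi [ 431. -152.  119.]
[ 423.5 -109.6  104.2] [ 0.6 -0.8 -1.2]
```

View pics/s4.png

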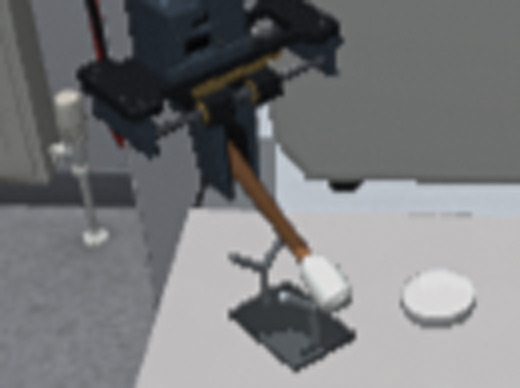

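drive_tool(increments="0.0015 0.0005 -0.01 0 -1; 0 0 -0.01 0 -1; 0 0 -0.01 0 -1; 0 0 -0.003 0 -1; -0.0004 0.0015 -0.005 0 -1")

```text
time_s: 13.57
tool_pos: [425.0, -108.0, 66.3]
eef_rot: [1.94, 2.469, 0.0]
contact_force: [-0.4, -1.8, 2.2]
gripper_width: 13.5
finger_force: 30.0
```

drive_tool(increments="-0.0003 0.0014 -0.006 0 -1; -0.0003 0.0012 -0.006 0 -1; -0.0002 0.001 -0.006 0 -1; -0.0001 0.0005 -0.005 0 -1; 0 0 0 0 -1")

```text
time_s: 13.98
tool_pos: [423.0, -103.0, 42.0]
eef_rot: [-1.94, -2.47, 0.0]
contact_force: [-1.0, 0.3, 2.9]
gripper_width: 13.3
finger_force: 30.0
```

```bash
python3 -c "
from h import *
look()"
```

```text
handle 12 dir [ 0.338 -0.919  0.203] tilt 78.3 lo [ 314. -418.   19.] hi [ 318. -429.   21.]
[ 423.2 -103.    42.4] [-1.5  1.4  1.3]
```

drive_tool(increments="0 0 -0.002 0 -1; 0 0 -0.002 0 -1; 0 0 -0.0015 0 -1; 0 0 0 0 -1; 0 0 0 0 -1")

```text
time_s: 14.45
tool_pos: [423.4, -103.3, 37.3]
eef_rot: [-1.941, -2.47, 0.0]
contact_force: [-1.6, 1.6, 2.4]
gripper_width: 13.1
finger_force: 30.0
```

drive_tool(increments="0 0 0 0 -0.68; 0 0 0 0 -0.6; 0 0 0 0 -0.4; 0 0 0 0 -0.2; 0 0 0 0 0")

```text
time_s: 14.87
tool_pos: [423.6, -103.4, 37.3]
eef_rot: [1.941, 2.47, 0.0]
contact_force: [-0.4, -0.1, 0.2]
gripper_width: 35.3
finger_force: 0.0
```

drive_tool(increments="0 0 0.02 0 0; 0 0 0.03 0 0; 0 0 0.03 0 0; 0 0 0.03 0 0; 0 0 0.03 0 0")

```text
time_s: 15.28
tool_pos: [423.1, -103.2, 178.8]
eef_rot: [-1.941, -2.47, 0.0]
contact_force: [0.7, -0.4, -0.9]
gripper_width: 45.8
finger_force: 0.0
```

```bash
python3 -c "
from h import *
b,_,V=snap('scene');save(b,'s5.png',(130,120,260,217),4)
a,_,W=snap('top')
for n,p,W in(('scene',b,V),('top',a,W)):
    c=p.astype(int);R=(abs(W[...,0]-440)<60)&(abs(W[...,1]+171)<120)
    h=R&(c[...,0]>c[...,2]+30)&(W[...,2]<80);w=R&(c.min(-1)>165)&(W[...,2]>25)&(W[...,2]<90)
    for l,k in(('brown',h),('white',w)):
        q=W[k]
        if len(q)>4: print(n,l,len(q),q.mean(0).round(),'minmax y',q[q[:,1].argmin()].round(),q[q[:,1].argmax()].round())
"
```

```text
scene brown 106 [ 430. -147.   61.] minmax y [ 441. -206.   61.] [415. -73.  60.]
scene white 79 [ 451. -233.   67.] minmax y [ 457. -250.   68.] [ 456. -199.   58.]
top brown 186 [ 433. -152.   60.] minmax y [ 444. -206.   63.] [415. -82.  59.]
top white 79 [ 451. -228.   67.] minmax y [ 451. -245.   68.] [ 449. -211.   62.]
```

View pics/s5.png

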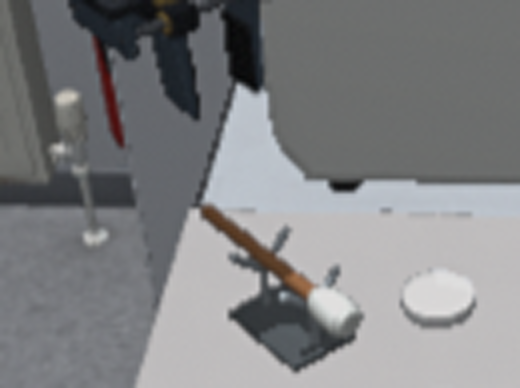

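The pestle lies in both V's, with its head at crop (335,310) towards the stand. Gripping the head next.

drive_tool(increments="0.0059 -0.0256 0 0 0.1; 0.0059 -0.0256 0 0 0.1; 0.0059 -0.0256 0 0 0.1; 0.0059 -0.0256 0 0 0.1; 0.0059 -0.0256 0 0 0.1")

```text
time_s: 15.8
tool_pos: [452.8, -232.5, 176.7]
eef_rot: [-1.94, -2.47, 0.0]
contact_force: [0.5, 0.6, -1.5]
gripper_width: 50.3
finger_force: 0.0
```

drive_tool(increments="0 0 -0.032 0 0.1; 0 0 -0.032 0 0.1; 0 0 -0.032 0 0.1; 0 0 -0.032 0 0.1; 0 0 -0.014 0 0.1")

```text
time_s: 16.22
tool_pos: [451.2, -230.3, 31.6]
eef_rot: [-1.938, -2.467, 0.001]
contact_force: [-0.9, 0.2, -0.2]
gripper_width: 50.4
finger_force: 0.0
```

drive_tool(increments="0 0 0 0 0.1; 0 0 0 0 -1; 0 0 0 0 -1; 0 0 0 0 -1; 0 0 0 0 -1")

```text
time_s: 16.63
tool_pos: [453.7, -231.7, 36.5]
eef_rot: [1.939, 2.469, 0.0]
contact_force: [1.4, 0.9, 2.2]
gripper_width: 28.6
finger_force: 30.0
```

drive_tool(increments="0 0 0.01 0 -1; 0 0 0.02 0 -1; 0 0 0.02 0 -1; 0 0 0.02 0 -1; 0 0 0 0 -1")

```text
time_s: 17.05
tool_pos: [454.5, -232.3, 109.5]
eef_rot: [1.937, 2.466, 0.001]
contact_force: [0.9, -0.9, -0.1]
gripper_width: 28.4
finger_force: 30.0
```

```bash
python3 -c "
from h import *
look('s6.png')"
```

```text
handle 12 dir [-0.974 -0.147  0.171] tilt 80.2 lo [ 321. -422.   19.] hi [ 311. -423.   21.]
[ 454.1 -232.   108. ] [-1.1 -0.2 -1.6]
```

View pics/s6.png

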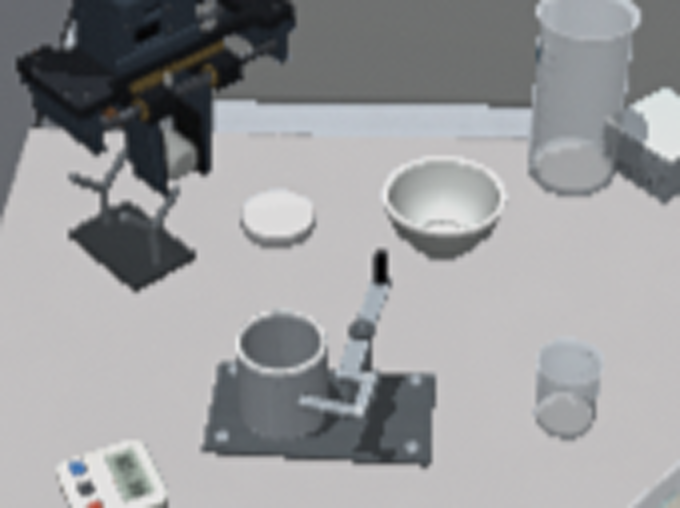

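The head is gripped, crop (185,150), and the handle seems still held level behind the gripper. My ten pictures are used up, so I'll work from numbers now. Plan: hook the handle under a V arm of the rest and raise the head, so the handle swings down.

drive_tool(increments="0.0005 -0.0172 0 0 -1; 0.0005 -0.0172 0 0 -1; 0.0005 -0.0172 0 0 -1; 0.0005 -0.0172 0 0 -1; 0.0005 -0.0172 0 0 -1")

```text
time_s: 17.52
tool_pos: [455.2, -318.3, 105.2]
eef_rot: [-1.94, -2.47, -0.0]
contact_force: [0.9, 0.4, -0.5]
gripper_width: 28.9
finger_force: 30.0
```

```bash
cat >> h.py <<'E'
U=np.array([[.972,.235,0],[-.235,.972,0],[0,0,1.]])
def hand():
    o=bot.observe();T=o['tool_pos'];g=T+[0,0,19]
    print('grip world',g.round(1),'rest frame',(U@(g-[440,-171,0])).round(1),'F',o['contact_force'].round(1),'w',round(o['gripper_width'],1))
    for n in('scene','top'):
        p,_,W=snap(n);c=p.astype(int)
        with np.errstate(all='ignore'):
            k=(c[...,0]>c[...,2]+30)&(c[...,0]<190)&(np.linalg.norm(W-g,axis=-1)<185)&(W[...,2]<g[2]+15)&(W[...,2]>5)
        Q=(W[k]-g)@U.T
        Q=Q[np.linalg.norm(Q,axis=1)>25]
        if len(Q)<6: print(n,'few',len(Q)); continue
        r=np.linalg.norm(Q,axis=1)
        for lo in range(25,185,40):
            q=Q[(r>=lo)&(r<lo+40)]
            if len(q)>2: print(n,lo,len(q),'rel grip, rest axes',np.median(q,0).round(1))
        print(' far',Q[r.argmax()].round(1))
E
python3 -c "
from h import *
hand()"
```

```text
grip world [ 455.2 -318.3  124.2] rest frame [ -19.8 -146.7  124.2] F [ 0.9  0.4 -0.5] w 28.9
scene 145 7 rel grip, rest axes [ -2.  161.    4.8]
 far [ -1.9 166.    5.7]
top 65 20 rel grip, rest axes [ 0.4 98.5  5. ]
top 105 74 rel grip, rest axes [ -1.6 124.7   4. ]
top 145 36 rel grip, rest axes [ -1.3 153.8   3.5]
 far [ -0.6 164.5   3.8]
```

drive_tool(increments="-0.0131 -0.0031 0 0 -1; -0.0131 -0.0031 0 0 -1; 0 0 -0.02 0 -1; 0 0 -0.02 0 -1; 0 0 -0.02 0 -1")

```text
time_s: 18.03
tool_pos: [427.9, -323.3, 45.0]
eef_rot: [1.941, 2.47, -0.0]
contact_force: [1.0, 0.3, -1.3]
gripper_width: 28.4
finger_force: 30.0
```

drive_tool(increments="0 0 -0.02 0 -1; 0 0 -0.008 0 -1; 0 0 0 0 -1; 0 0 0 0 -1; 0.0088 0.0021 0 0 -1")

```text
time_s: 18.45
tool_pos: [437.3, -321.6, 18.3]
eef_rot: [-1.942, -2.47, 0.0]
contact_force: [0.0, -0.1, -1.0]
gripper_width: 28.6
finger_force: 30.0
```

drive_tool(increments="0.0088 0.0021 0 0 -1; 0.0088 0.0021 0 0 -1; 0 0 0 0 -1; 0 0 0 0 -1; 0 0 0 0 -1")

```text
time_s: 18.87
tool_pos: [455.7, -317.0, 17.4]
eef_rot: [-1.94, -2.471, 0.0]
contact_force: [-1.0, 0.0, -0.5]
gripper_width: 28.8
finger_force: 30.0
```

```bash
python3 -c "
from h import *
hand()"
```

```text
grip world [ 455.7 -317.    36.4] rest frame [ -19.  -145.6   36.4] F [-1.   0.  -0.5] w 28.8
scene 105 7 rel grip, rest axes [ -0.5 137.1   5.9]
scene 145 31 rel grip, rest axes [ -5.1 148.9   3.1]
 far [-164.7  -68.3  -15.2]
top 65 26 rel grip, rest axes [-1.3 93.9  5. ]
top 145 19 rel grip, rest axes [-160.9  -63.7  -17.8]
 far [-165.7  -67.2  -17.3]
```

drive_tool(increments="0.0002 -0.0008 0.0096 0 -1; 0.0002 -0.0008 0.0096 0 -1; 0.0002 -0.0008 0.0096 0 -1; 0.0002 -0.0008 0.0096 0 -1; 0.0002 -0.0008 0.0096 0 -1")

```text
time_s: 19.38
tool_pos: [456.7, -321.5, 66.7]
eef_rot: [1.94, 2.47, -0.0]
contact_force: [-1.4, 0.2, -2.5]
gripper_width: 28.5
finger_force: 30.0
```

```bash
python3 -c "
from h import *
hand()"
```

```text
grip world [ 456.7 -321.5   85.7] rest frame [ -19.1 -150.2   85.7] F [-1.4  0.2 -2.5] w 28.5
scene 145 6 rel grip, rest axes [-158.6  -61.6  -63.6]
 far [-161.4  -63.9  -63. ]
top 105 4 rel grip, rest axes [ -0.7 132.6 -40. ]
top 145 11 rel grip, rest axes [-159.3  -57.4  -66.9]
 far [-162.5  -60.9  -63.7]
```

drive_tool(increments="-0.0003 0.0012 0.0085 0 -1; -0.0003 0.0012 0.0085 0 -1; -0.0003 0.0012 0.0085 0 -1; -0.0003 0.0012 0.0085 0 -1; -0.0012 0.0049 0.007 0 -1")

```text
time_s: 19.9
tool_pos: [454.6, -312.0, 107.5]
eef_rot: [1.94, 2.469, -0.0]
contact_force: [-1.1, -2.1, -0.3]
gripper_width: 28.7
finger_force: 30.0
```

drive_tool(increments="-0.0012 0.0049 0.007 0 -1; -0.0012 0.0049 0.007 0 -1; -0.0012 0.0049 0.007 0 -1; -0.0014 0.0057 0.0038 0 -1; -0.0014 0.0057 0.0038 0 -1")

```text
time_s: 20.32
tool_pos: [447.9, -284.9, 135.5]
eef_rot: [1.94, 2.47, -0.0]
contact_force: [-0.2, -2.0, -0.7]
gripper_width: 28.4
finger_force: 30.0
```

```bash
python3 -c "
from h import *
hand()"
```

```text
grip world [ 447.9 -284.9  154.5] rest frame [ -19.1 -112.6  154.5] F [-0.2 -2.  -0.7] w 28.4
scene 25 6 rel grip, rest axes [ -5.7  33.2 -48.3]
scene 65 18 rel grip, rest axes [ -7.2  47.3 -69.1]
scene 105 18 rel grip, rest axes [  -8.    72.2 -101. ]
scene 145 7 rel grip, rest axes [  -8.8   87.2 -124.1]
 far [  -5.8   90.  -133.5]
top few 0
```

drive_tool(increments="-0.0014 0.0057 0.0038 0 -1; -0.0014 0.0057 0.0038 0 -1; 0.0028 -0.0117 0.005 0 -1; 0.0028 -0.0117 0.005 0 -1; 0.0028 -0.0117 0.005 0 -1")

```text
time_s: 20.83
tool_pos: [453.4, -308.8, 157.8]
eef_rot: [-1.94, -2.47, -0.001]
contact_force: [-0.8, 0.5, -0.9]
gripper_width: 28.6
finger_force: 30.0
```

drive_tool(increments="0 0 0 0 -1; 0.0062 0.0015 0 0 -1; 0.0062 0.0015 0 0 -1; 0.0062 0.0015 0 0 -1; 0 0 0 0 -1")

```text
time_s: 21.25
tool_pos: [473.2, -303.7, 157.3]
eef_rot: [-1.939, -2.471, -0.001]
contact_force: [-0.3, -0.4, -1.4]
gripper_width: 28.6
finger_force: 30.0
```

```bash
python3 -c "
from h import *
hand()"
```

```text
grip world [ 473.2 -303.7  176.3] rest frame [   1.1 -136.7  176.3] F [-0.3 -0.4 -1.4] w 28.6
scene 25 8 rel grip, rest axes [ -6.2  26.  -49.9]
scene 65 15 rel grip, rest axes [ -7.1  40.  -70.9]
scene 105 14 rel grip, rest axes [  -7.2   62.8 -111.9]
scene 145 10 rel grip, rest axes [  -7.6   76.5 -133. ]
 far [  -7.7   82.  -141.2]
top 105 5 rel grip, rest axes [  -6.6   69.6 -106.8]
 far [  -6.1   82.5 -129.6]
```

drive_tool(increments="-0.0022 0.0091 0.0016 0 -1; -0.0022 0.0091 0.0016 0 -1; -0.0022 0.0091 0.0016 0 -1; -0.0022 0.0091 0.0016 0 -1; -0.0022 0.0091 0.0016 0 -1")

```text
time_s: 21.77
tool_pos: [460.7, -258.0, 165.9]
eef_rot: [1.94, 2.47, -0.0]
contact_force: [0.4, -1.3, -0.3]
gripper_width: 28.5
finger_force: 30.0
```

drive_tool(increments="-0.0022 0.0091 0.0016 0 -1; -0.0022 0.0091 0.0016 0 -1; -0.0022 0.0091 0.0016 0 -1; -0.0022 0.0091 0.0016 0 -1; 0 0 0 0 -1")

```text
time_s: 22.18
tool_pos: [451.7, -221.0, 172.2]
eef_rot: [-1.939, -2.471, -0.0]
contact_force: [0.1, -0.4, 0.1]
gripper_width: 28.5
finger_force: 30.0
```

```bash
python3 -c "
from h import *
hand()"
```

```text
grip world [ 451.7 -221.   191.2] rest frame [ -0.4 -51.3 191.2] F [ 0.1 -0.4  0.1] w 28.5
scene 25 19 rel grip, rest axes [ -4.2  -2.2 -47.5]
scene 65 32 rel grip, rest axes [ -3.4   1.  -84.6]
scene 105 30 rel grip, rest axes [  -6.1    2.7 -126.3]
scene 145 18 rel grip, rest axes [  -4.8    4.4 -156. ]
 far [  -4.6    5.  -166.4]
top few 0
```

drive_tool(increments="-0.0009 0.0039 0 0 -1; -0.0009 0.0039 0 0 -1; 0 0 0 0 -1; 0 0 0 0 -1; 0 0 0 0 -1")

```text
time_s: 22.7
tool_pos: [450.5, -215.0, 171.8]
eef_rot: [-1.941, -2.47, 0.0]
contact_force: [-0.4, -0.5, -1.9]
gripper_width: 28.8
finger_force: 30.0
```

drive_tool(increments="0.0024 -0.0097 0 0 -1; 0.0024 -0.0097 0 0 -1; 0 0 0.02 0 -1; 0 0 0.03 0 -1; 0 0 0.03 0 -1")

```text
time_s: 23.12
tool_pos: [455.0, -235.2, 252.4]
eef_rot: [-1.941, -2.468, 0.0]
contact_force: [1.4, -0.7, -0.4]
gripper_width: 28.6
finger_force: 30.0
```

```bash
python3 -c "
from h import *
hand()
g=bot.observe()['tool_pos']+[0,0,19]
p,_,W=snap('scene');c=p.astype(int)
with np.errstate(all='ignore'):
    k=(c[...,0]>c[...,2]+30)&(np.hypot(W[...,0]-g[0],W[...,1]-g[1])<40)&(W[...,2]<g[2]-40)&(W[...,2]>5)
Q=(W[k]-g)@U.T
print(np.polyfit(Q[:,2],Q[:,0],1).round(3),np.polyfit(Q[:,2],Q[:,1],1).round(3),Q[:,2].min())
"
```

```text
grip world [ 455.  -235.2  271.4] rest frame [ -0.5 -65.9 271.4] F [ 1.4 -0.7 -0.4] w 28.6
scene 25 30 rel grip, rest axes [ -4.   -1.9 -48.5]
scene 65 34 rel grip, rest axes [ -3.6   0.7 -84.9]
scene 105 29 rel grip, rest axes [  -4.9    2.2 -121.2]
scene 145 16 rel grip, rest axes [  -5.     3.3 -155.1]
 far [  -0.8    4.6 -163.8]
top few 0
[ 0.007 -2.952] [-0.039 -3.112] -164.67661034956257
```

drive_tool(increments="0.0019 -0.0296 0 0 -1; 0.0019 -0.0296 0 0 -1; 0.0019 -0.0296 0 0 -1; 0.0019 -0.0296 0 0 -1; 0.0019 -0.0296 0 0 -1")

```text
time_s: 23.68
tool_pos: [464.2, -384.1, 250.4]
eef_rot: [-1.94, -2.469, -0.0]
contact_force: [0.3, 0.1, -1.2]
gripper_width: 28.3
finger_force: 30.0
```

drive_tool(increments="0 0 0 0 -1; 0 0 0 0 -1; 0 0 -0.01 0 -1; 0 0 -0.01 0 -1; 0 0 0 0 -1")

```text
time_s: 24.1
tool_pos: [463.9, -380.6, 229.1]
eef_rot: [-1.937, -2.468, -0.001]
contact_force: [-1.1, 0.1, -0.9]
gripper_width: 28.8
finger_force: 30.0
```

```bash
python3 -c "
from h import *
hand()
"
```

```text
grip world [ 463.9 -380.6  248.1] rest frame [ -26.1 -209.4  248.1] F [-1.1  0.1 -0.9] w 28.8
scene 25 34 rel grip, rest axes [ -4.2  -1.4 -48.3]
scene 65 36 rel grip, rest axes [ -4.5   1.7 -86.2]
scene 105 34 rel grip, rest axes [  -4.7    3.9 -125.7]
scene 145 18 rel grip, rest axes [  -5.6    4.7 -156.6]
 far [  -4.3    6.8 -167.1]
top few 0
```

drive_tool(increments="0 0 -0.018 0 -1; 0 0 -0.018 0 -1; 0 0 -0.018 0 -1; 0 0 -0.011 0 -1; 0 0 0 0 -1")

```text
time_s: 24.62
tool_pos: [464.1, -381.2, 165.0]
eef_rot: [-1.938, -2.468, -0.001]
contact_force: [-1.1, 0.2, -1.5]
gripper_width: 28.5
finger_force: 30.0
```

drive_tool(increments="0 0 0 0 -1; -0.0012 0.0049 0 0 -1; -0.0012 0.0049 0 0 -1; -0.0012 0.0049 0 0 -1; 0 0 0 0 -1")

```text
time_s: 25.03
tool_pos: [461.1, -366.8, 167.7]
eef_rot: [1.94, 2.47, -0.0]
contact_force: [0.7, -0.6, -0.8]
gripper_width: 28.7
finger_force: 30.0
```

drive_tool(increments="-0.0007 0.0029 0 0 -1; -0.0007 0.0029 0 0 -1; -0.0007 0.0029 0 0 -1; 0 0 0 0 -1; 0 0 0 0 -1")

```text
time_s: 25.45
tool_pos: [459.1, -358.9, 167.0]
eef_rot: [1.941, 2.47, -0.0]
contact_force: [-0.2, -0.6, -0.7]
gripper_width: 28.7
finger_force: 30.0
```

```bash
python3 -c "
from h import *
hand()
"
```

```text
grip world [ 459.1 -358.9  186. ] rest frame [ -25.6 -187.1  186. ] F [-0.2 -0.6 -0.7] w 28.7
scene 25 35 rel grip, rest axes [ -3.7  -6.9 -47.1]
scene 65 36 rel grip, rest axes [ -4.4  -8.2 -83.7]
scene 105 36 rel grip, rest axes [  -4.3  -10.1 -125.4]
 far [  -3.1  -11.4 -142.5]
top few 0
```

drive_tool(increments="0 0 -0.003 0 -1; 0 0 -0.002 0 -1; 0 0 -0.001 0 -1; 0 0 0 0 -1; 0 0 0 0 -1")

```text
time_s: 25.97
tool_pos: [460.4, -360.2, 162.8]
eef_rot: [1.938, 2.467, -0.001]
contact_force: [0.2, 0.3, 26.4]
gripper_width: 28.4
finger_force: 30.0
```

drive_tool(increments="0 0 -0.001 0 -1; 0 0 -0.001 0 -1; 0 0 0 0 -1; 0 0 0 0 -1; 0 0 0 0 -1")

```text
time_s: 26.38
tool_pos: [461.2, -360.8, 161.9]
eef_rot: [1.937, 2.465, -0.001]
contact_force: [-0.5, 0.8, 38.1]
gripper_width: 28.6
finger_force: 30.0
```

drive_tool(increments="0 0 0.001 0 -1; 0 0 0.001 0 -1; 0 0 0.001 0 -1; 0 0 0 0 -1; 0 0 0 0 -1")

```text
time_s: 26.8
tool_pos: [459.6, -359.3, 162.4]
eef_rot: [1.94, 2.469, 0.0]
contact_force: [1.5, -0.7, 10.6]
gripper_width: 28.7
finger_force: 30.0
```

```bash
python3 -c "
from h import *
hand()
"
```

```text
grip world [ 459.6 -359.3  181.4] rest frame [ -25.2 -187.6  181.4] F [ 1.5 -0.7 10.6] w 28.7
scene 25 38 rel grip, rest axes [ -3.7  -6.5 -46.9]
scene 65 35 rel grip, rest axes [ -4.5  -7.8 -85.1]
scene 105 33 rel grip, rest axes [  -4.2   -9.7 -122.6]
 far [  -1.   -12.1 -138.7]
top few 0
```

drive_tool(increments="0 0 0.0008 0 -1; 0 0 0 0 -1; 0 0 0 0 -0.36; 0 0 0 0 -0.33; 0 0 0 0 -0.3")

```text
time_s: 27.32
tool_pos: [458.8, -358.7, 162.4]
eef_rot: [-1.94, -2.47, -0.0]
contact_force: [0.3, 1.1, 0.5]
gripper_width: 31.6
finger_force: 0.0
```

drive_tool(increments="0 0 0 0 -0.25; 0 0 0 0 -0.2; 0 0 0 0 -0.1; 0 0 0 0 0; 0 0 0 0 0.2")

```text
time_s: 27.73
tool_pos: [459.1, -358.9, 162.7]
eef_rot: [-1.941, -2.47, -0.0]
contact_force: [0.2, -0.4, 0.7]
gripper_width: 49.7
finger_force: 0.0
```

```bash
python3 -c "
from h import *
hand()
"
```

```text
grip world [ 459.1 -358.9  181.7] rest frame [ -25.6 -187.1  181.7] F [ 0.2 -0.4  0.7] w 49.7
scene 25 38 rel grip, rest axes [ -3.1  -6.7 -44.4]
scene 65 37 rel grip, rest axes [ -4.2  -8.6 -85.9]
scene 105 31 rel grip, rest axes [  -4.5  -10.8 -123.2]
 far [  -0.7  -12.7 -138.8]
top few 0
```

drive_tool(increments="0 0 0 0 0.6; 0 0 0 0 0.6; 0 0 0 0 0.6; 0 0 0.01 0 0.6; 0 0 0.02 0 0.6")

```text
time_s: 28.25
tool_pos: [458.1, -358.1, 191.7]
eef_rot: [-1.938, -2.467, -0.001]
contact_force: [-1.1, 0.0, -0.3]
gripper_width: 73.1
finger_force: 0.0
```

drive_tool(increments="0 0 0.03 0 0.6; 0 0 0.03 0 0.6; 0 0 0.03 0 0.6; 0 0 0 0 0.6; 0 0 0 0 0.6")

```text
time_s: 28.67
tool_pos: [459.7, -359.5, 285.1]
eef_rot: [1.938, 2.467, -0.001]
contact_force: [-0.4, 0.8, -1.5]
gripper_width: 73.0
finger_force: 0.0
```

```bash
python3 -c "
from h import *
for n in('scene','top'):
    p,_,W=snap(n);c=p.astype(int)
    with np.errstate(all='ignore'):
        R=(np.hypot(W[...,0]-460,W[...,1]+370)<60)&(W[...,2]<215)
    for l,k in(('brown',R&(c[...,0]>c[...,2]+30)&(W[...,2]>72)),('white',R&(c.min(-1)>150)&(W[...,2]>140))):
        q=W[k]
        if len(q)>3: print(n,l,len(q),q.mean(0).round(1),q[q[:,2].argmin()].round(1),q[q[:,2].argmax()].round(1))
# plate check / bystanders vs before
z=np.load('s0.npz');a,_,W=snap('top')
P=W[(W[...,2]>76)&(W[...,2]<84)&(abs(W[...,0]-475)<30)&(abs(W[...,1]+455)<25)];print('fork',len(P),P.mean(0))
d=np.abs(a.astype(int)-z['a']).max(-1)>45
n,l,s,cc=cv2.connectedComponentsWithStats(d.astype(np.uint8))
print([(x[:5].tolist()) for x in s[1:] if x[4]>12]);print(bot.observe()['time_s'],bot.observe()['tool_pos'])
"
```

```text
scene brown 79 [ 457.4 -367.2  114.5] [ 452.9 -366.7   72.7] [ 454.2 -365.5  155.1]
scene white 20 [ 460.9 -358.7  199.1] [ 474.6 -361.2  193. ] [ 466.8 -360.7  201.9]
fork 140 [ 478.07293581 -453.43573813   80.50836042]
[[92, 27, 84, 87, 2180], [113, 45, 103, 99, 5557], [198, 60, 58, 47, 187], [143, 107, 137, 135, 4811], [50, 115, 49, 42, 1024], [185, 136, 24, 25, 161], [0, 144, 56, 67, 2308], [46, 145, 17, 28, 209], [199, 145, 11, 15, 41], [212, 145, 3, 11, 18], [259, 174, 4, 5, 17], [251, 184, 8, 12, 63], [260, 199, 10, 8, 37], [87, 201, 31, 37, 381], [0, 210, 111, 144, 5933], [146, 216, 33, 29, 609], [117, 232, 52, 40, 937], [40, 247, 41, 27, 389], [0, 281, 37, 27, 55], [130, 280, 6, 4, 13], [124, 285, 13, 10, 25], [67, 329, 6, 6, 13], [64, 343, 5, 6, 13], [111, 350, 32, 28, 308], [28, 352, 56, 32, 1223], [15, 358, 10, 9, 17], [0, 370, 22, 14, 187], [131, 377, 6, 7, 28]]
28.8167 [ 458.63225353 -358.50836392  281.9372636 ]
```

```bash
python3 -c "
from rig import bot
print(bot.hand_in())"
```

```text
the job is handed in; nothing more can be done
None
```

The plate is swung open against its stop, and the pestle stands handle-down on the bottom of the same cup, white head up at about 200 mm. It leans about 3° against the rim, the gripper is clear above it, and I handed in at about 29 s. I did not separately measure the mortar, beaker, dish and timer at the end, but no move went near them.

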